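Prise open the paint box with the palette knife

ROBOT

A 6-joint arm with a two-finger parallel gripper is mounted at the origin on the work surface. World frame = base frame: x ahead of the robot, y to its left, z up, the work surface at z = 0. Lengths are in m, angles in degrees, forces in N, time in s.
With the tool pointing down it reaches from about 0.35 to 0.875 m from the base axis. Payload 4.2 kg.
Tool frame: the origin (TCP) lies on the centre line of the jaws, within the pads' length; the fingertips stand 19 mm ahead of it and the grasp point (between the pads) is the TCP; z points along the fingers, y is the line along which they close (so a half turn about z gives the same grasp; the last joint's range is limited). The gripper opens to 87 mm and grips with 3 to 60 N. Pads are 19 mm wide; open, the fingers measure 117 mm over their backs; the gripper's body (75 mm by 190 mm) begins 51 mm behind the grasp point.
Start: joints at [-53.308, 22.042, 0.453, 0, -68.411, -14.817], TCP at [0.233, -0.58, 0.242] pointing down, gripper open.
Joint ranges: [-179.83, 179.83], [-69.29, 118.12], [-61.27, 80.66], [-181.25, 117.63], [-171.15, -9.14], [-177.46, 177.46]. Speed limits (degrees/s): [159.86, 159.86, 180, 180, 180, 180].

INTERFACE

Orientations are given as a 3x3 rotation matrix whose columns are the frame's x, y, z axes.
In Python, from station import sense, capture, finish_job, search_frame, masks_of gives the robot as it stands.
- The arm moves only by the tool drive_tool, never from a script. Its argument "rows" is a list of rows, each a list of 7 numbers: the opening in per cent of the stroke, from 0 (shut) to 100 (fully open), then the shift along the world's x, y, z in mm, then the turn, a rotation vector about the world's x, y, z in rad. In form: [[fingers, dx, dy, dz, wx, wy, wz], ...]. A call has 1 to 5 rows; each row shifts and turns the commanded pose from where the row before left it; what a row does not reach is not made up. A row lasts 1/12 s, in which the tool goes at most 41.7 mm and 7.16 degrees, less where a joint would pass 70% of its speed; a pose out of reach is approached as far as the arm can. A call is refused whole if a number of a shift passes 41.7 or a number of a turn 0.125, either way. A call with a gripper value outside its range is refused whole. The fingers move at their own pace and stop on an object; the grip force is fixed at half the most. Time passes only in rows, so rows that do not move let the fingers close. It gives the time, the measured TCP pose, the force, the opening and the grip force at its end, in the units of the state.
- sense(): the state, without advancing time (a new reading comes with each control period).
- capture(name): name is "scene" or "top"; returns a dict with "frame" (480x640x3 uint8, red, green, blue), "z_map" (480x640 float32, m along the optical axis (not along the pixel's ray), 0 where there is no reading), "fx", "fy", "cx", "cy" (pixels), "R" (3x3) and "t" (3): a world point X has camera coordinates R X + t. Camera axes: x right, y down, z forward; pixel columns grow to the right and rows downward; lengths in m; the calibration is good to about 2 mm. A picture is of the moment at which its call begins.
- finish_job(): hands the job in; it is judged then, once.
Trained networks look in a picture, given as the dict that the camera call returned (one of the last four; its "shot" number tells which), for a name from the list of things; names that differ only in an ending like _2 or _b are one class to them, and where a whole thing is asked for, a point or a joint stands for the part that bears it (a point fixed in the world has none). Each returns a list of dicts, best first, with "p" (0 to 1); they miss things now and then, are a little off and sometimes report something else, mostly with a low value. They report only what shows in the picture. A call takes as long as a camera call. They do not tell look-alikes from the thing itself.
- search_frame(label, picture): "xy" ([column, row] in pixels, amid what is visible of it).
- masks_of(label, picture): "region" (480x640 bool, what is visible of it) and "xy" ([column, row] in pixels, amid what is visible of it).
The state is a dict: "time_s": time; "joints": joint angles; "joint_velocities": joint speeds; "effort": joint torques, N m; "tcp_pos": TCP position; "ee_rot": TCP orientation; "wrist_force": force on the tool from outside, world axes, zero at the start; "moment": the same for the moment, N m; "gripper_width": opening from 0.0 (shut) to 1.0 (fully open); "gripper_force": force on a finger pad.
Only numpy, scipy, OpenCV 4.12 (cv2) and the standard library are available. Lean on these libraries where they do the work, as an engineer would, in place of code of your own. Each camera call takes 0.05 s, during which the arm holds its last target. There are 200 camera calls.

TASK

The lid of the grey paint box is caught shut and has no handle: take the palette knife, feel with its blade along the ledge for the gap in the slot under the lid's front edge, push it in and lever the lid up off its catch with the blade, not with your fingers. Then swing the lid up until it stands upright or leans back, and lay the knife down flat on the table, clear of the box, leaving the other things where they are.

Things in the scene. Friction and masses are not known exactly. Their poses are not given: they have to be found in the camera images.
- paintbox: Grey metal paint box, hollow, fixed to the table, 130 deep (x) x 190 wide (y) x 74 high; its front is its -x side. Origin: centre of underside; z up. The lid lies flush between the side walls, top 74, underside 69 mm above the table; paints inside end 37 mm above the table.
- ledge (a point): Steel ledge below the slot, rest and fulcrum for the blade: 100 mm wide, juts 14 mm forward of the front wall (x = -79 to -65 mm in the paint box frame), its top level with the slot's floor. The point is the middle of its front top edge, (-79, 0, 64) mm in the paint box frame; axes as the paint box.
- lid (a joint): Lid angle, rad: 0 shut, grows as the lid opens upward about its rear edge; 1.57 upright, end stop 1.9. A hidden ball catch holds it shut: 10 to 15 N at the front edge, freed once the edge has risen about 5 mm. After that the stiff hinge needs about 2 N at the edge and the lid stays where it is left.
- lid_hinge (a point): Middle of the hinge line, (63, 0, 69) mm in the paint box frame, on the plane of the lid's underside. Turns with the lid: y is the hinge line, -x points along the underside to the front edge, z out of the lid's top.
- lid_edge (a point): Middle of the lid's lower front edge, 128 mm from the hinge; turns with the lid. Below it, in the 6 mm front wall, is a slot 92 wide and 5 high (64 to 69 mm above the table), barred by a stiff hidden shutter but for one gap 30 mm wide, whose centre may be anywhere within 22 mm of the middle (along y) and must be felt for with the blade.
- cover: The lid plate, grey metal, 127 x 174 x 5 mm, no handle. Origin on the hinge line at the underside, axes as point lid_hinge.
- knife: Loose stiff palette knife, 190 mm long, 90 g: square wooden handle 105 x 16 x 16 mm and straight flat steel blade 85 long x 20 wide x 2.5 mm thick, flush with the handle's underside. Origin: on the underside where handle and blade meet; x along the blade to its tip, y across, z up as it lies flat on the table (origin height 0).
- knife_tip (a point): End of the blade, mid thickness, at (85, 0, 1.25) mm in the knife frame.
- knife_grip (a point): A good place to hold the handle, on its centre line, at (-30, 0, 8) mm in the knife frame; near the centre of mass.
- brush: Loose flat paint brush with a wide bristle head, lying on the table; a bystander (its place may be swapped with the knife's).
- jar: Loose small jar, 52 mm across, 70 high; bystander. Origin: centre of its foot.
- bowl: Loose terracotta bowl, 80 mm across, 40 high; bystander. Origin: centre of its foot.
- palette: Loose flat white palette with wells, 90 x 170 x 6 mm; bystander. Origin: centre of its underside.
- tile: Loose round white test tile, 60 mm across, 8 high; bystander. Origin: centre of its underside.
Not all that is in view belongs to the job. There is more than one size of the knife; the one meant has the size given above. What is shaped like the paintbox but orange is not meant.

How it is judged:
By the outcome, as a careful person would: the job done as asked, in the order asked, and still so for the second after the job is handed in, with the robot touching nothing.
It also fails if it takes over 67 s, if anything falls off the work surface, if the arm or the gripper's body presses on something with over 40 N, if the wrist force passes 120 N, or if a joint passes its speed limit or range.

## Working session

There is one attempt and no reset: what is moved stays moved. The work goes in short steps, Python scripts to look and compute and a tool call to move; the robot and the scene stay as the last step left them, time stands still between calls to the robot, and variables do not carry over. Pictures are saved under pics/ and viewed, at most 10 in all, crops included, and the job is handed in when it is done.

Besides the shell and the picture viewer there is one more tool, called after ">>>" as name(argument=value, ...) on one line, values as JSON. drive_tool: Moves the arm, as the interface text tells. Its arguments: {"type":"object","properties":{"rows":{"type":"array"}},"required":["rows"]}

```bash
mkdir -p pics; ls
cat > h.py <<'E'
import numpy as np, cv2
from station import *
def pts(c,mask=None):
    z=c["z_map"]; v,u=np.nonzero((z>0) if mask is None else (mask&(z>0)))
    d=z[v,u]; P=np.stack([(u-c["cx"])/c["fx"]*d,(v-c["cy"])/c["fy"]*d,d],1)
    return (P-c["t"])@c["R"]
def save(c,n): cv2.imwrite("pics/"+n,c["frame"][:,:,::-1])
E
python3 - <<'E'
from h import *
s=sense(); print({k:np.round(v,3).tolist() for k,v in s.items()})
for n in("top","scene"):
    c=capture(n); save(c,n+"0.png")
    print(n,-c["R"].T@c["t"],c["R"].round(2).tolist())
    for l in ["paintbox","knife","brush","jar","bowl","palette","tile"]:
        for m in masks_of(l,c):
            P=pts(c,m["region"]); 
            if len(P): print(l,round(m["p"],2),np.round(m["xy"]).tolist(),m["region"].sum(),np.median(P,0).round(3),P.min(0).round(3),P.max(0).round(3))
E
```

```text
pics
{'time_s': 0.0, 'joints': [-53.308, 22.09, 0.377, -0.029, -68.411, -14.817], 'joint_velocities': [0.022, -0.005, 0.021, 0.012, 0.01, 0.038], 'effort': [-0.0, -39.067, 18.74, 4.22, 0.011, -0.0], 'tcp_pos': [0.233, -0.579, 0.24], 'ee_rot': [[-0.928, -0.372, -0.001], [-0.372, 0.928, 0.002], [0.0, 0.002, -1.0]], 'wrist_force': [-0.528, -0.53, 0.109], 'moment': [0.0, 0.002, 0.02], 'gripper_force': 0.0, 'gripper_width': 0.998}
top [ 0.20897168 -0.07360328  1.3436947 ] [[0.0, -1.0, -0.02], [-0.98, -0.0, -0.19], [0.19, 0.02, -0.98]]
paintbox 0.91 [414.0, 325.0] 1209 [ 0.253 -0.297  0.072] [ 0.19  -0.356 -0.001] [ 0.306 -0.234  0.081]
paintbox 0.86 [322.0, 170.0] 3428 [ 0.687 -0.054  0.072] [ 0.607 -0.161 -0.005] [0.809 0.057 0.081]
knife 0.75 [209.0, 254.0] 396 [0.451 0.276 0.009] [ 0.361  0.245 -0.007] [0.541 0.309 0.023]
knife 0.57 [192.0, 360.0] 988 [0.162 0.302 0.007] [ 0.082  0.181 -0.007] [0.256 0.411 0.028]
knife 0.4 [340.0, 276.0] 343 [ 0.393 -0.094  0.006] [ 0.364 -0.123 -0.002] [ 0.422 -0.066  0.014]
brush 0.67 [206.0, 258.0] 433 [0.451 0.276 0.007] [ 0.36   0.243 -0.009] [0.5
[... 1372 characters left out ...]
0.547 0.316 0.022]
jar 0.98 [353.0, 380.0] 793 [ 0.733 -0.289  0.067] [ 0.703 -0.306  0.003] [ 0.754 -0.258  0.076]
bowl 0.64 [496.0, 181.0] 668 [0.673 0.357 0.026] [ 0.637  0.301 -0.004] [0.715 0.423 0.047]
bowl 0.28 [256.0, 325.0] 1321 [ 0.495 -0.305  0.018] [ 0.367 -0.328 -0.006] [ 0.566 -0.268  0.027]
palette 0.79 [209.0, 408.0] 3939 [ 0.548 -0.494  0.006] [ 0.461 -0.581 -0.002] [ 0.627 -0.397  0.014]
tile 0.63 [415.0, 288.0] 4344 [ 0.7   -0.055  0.074] [ 0.614 -0.151  0.067] [0.781 0.05  0.082]
tile 0.57 [293.0, 238.0] 459 [ 0.398 -0.094  0.008] [ 0.365 -0.123 -0.005] [ 0.425 -0.062  0.015]
tile 0.23 [354.0, 382.0] 866 [ 0.733 -0.288  0.067] [ 0.687 -0.306 -0.003] [ 0.754 -0.231  0.076]
```

View pics/top0.png

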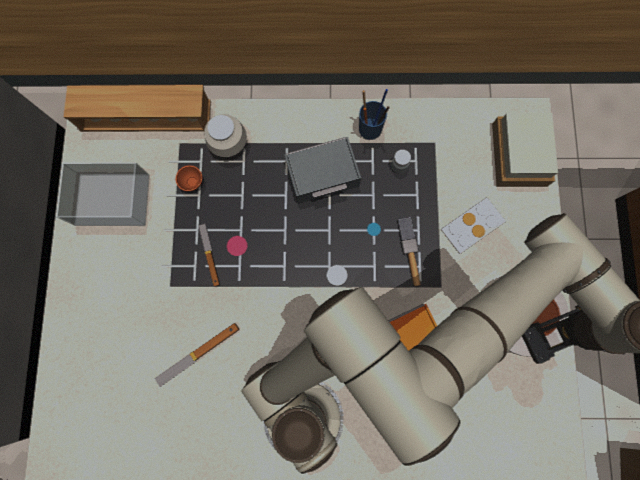

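View pics/scene0.png

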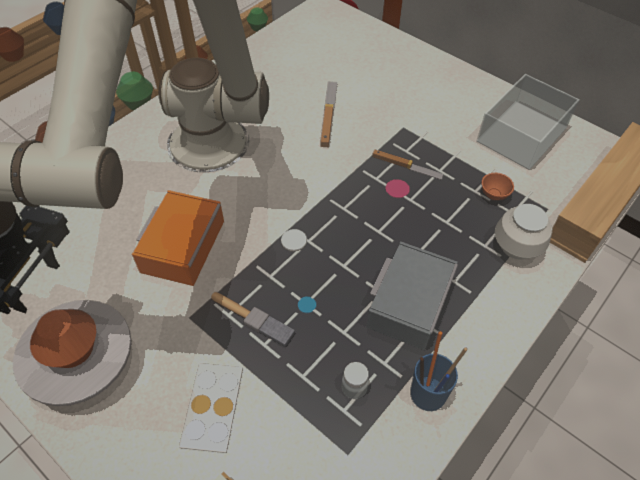

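The top view shows the 190 mm knife on the mat at (208,254) with its blade pointing up in the picture. The larger look-alike is at (195,355), the brush at (411,250), and the grey box at (322,168) with its ledge facing the robot at (328,187).

```bash
cat > fit.py <<'E'
from h import *
def allp():
    cs=[capture(n) for n in("top","scene")]
    return cs,[(pts(c),c["frame"][c["z_map"]>0].astype(int)) for c in cs]
if __name__=="__main__":
    cs,PC=allp()
    for P,C in PC:
        tb=P[(abs(P[:,0]-.45)<.05)&(abs(P[:,1]-.1)<.05)]; print("mat z",np.median(tb[:,2]),tb[:,2].std())
        m=(P[:,2]>.066)&(P[:,2]<.085)&(abs(P[:,0]-.69)<.12)&(abs(P[:,1]+.054)<.14)
        Q=P[m]; r=cv2.minAreaRect((Q[:,:2]*1000).astype(np.float32)); print("lid rect",r,np.median(Q[:,2]))
        m=(P[:,2]>.055)&(P[:,2]<.066)&(abs(P[:,0]-.63)<.06)&(abs(P[:,1]+.07)<.1)
        print("ledge",len(P[m]),P[m].mean(0) if m.any() else 0)
    # knife from mask
    for c in cs:
        ms=[m for m in masks_of("knife",c)]
        for m in ms:
            k=cv2.dilate(m["region"].astype(np.uint8),np.ones((7,7)))>0
            P=pts(c,k); v,u=np.nonzero(k&(c["z_map"]>0)); C=c["frame"][v,u].astype(int)
            if abs(np.median(P[:,0])-.45)>.03 or np.median(P[:,1])<.2: continue
            h=(C[:,0]-C[:,2]>40); b=(C.min(1)>85)&(C.max(1)-C.min(1)<35)
            for n,s in(("handle",h),("blade",b)):
                Q=P[s]; r=cv2.minAreaRect((Q[:,:2]*1000).astype(np.float32)); print(n,len(Q),r,Q.mean(0).round(4),np.median(Q[:,2]))
E
python3 fit.py
```

```text
mat z -0.0008510885445579204 0.0027710391603165416
lid rect ((701.9977416992188, -87.2186279296875), (150.30218505859375, 261.8363037109375), 17.413333892822266) 0.07217501546934352
ledge 248 [ 0.63167934 -0.07238057  0.06160461]
mat z 0.0009913206736568455 0.0024606269066836865
lid rect ((704.4752807617188, -84.80093383789062), (145.67901611328125, 267.3267517089844), 16.51609992980957) 0.07399436656328592
ledge 232 [ 0.63648644 -0.08343323  0.06302734]
handle 200 ((413.0455627441406, 267.3963623046875), (109.39790344238281, 19.610883712768555), 15.779947280883789) [0.4129 0.2656 0.0136] 0.014077676504047253
blade 265 ((452.52398681640625, 277.831298828125), (211.24581909179688, 40.883033752441406), 16.70438575744629) [4.848e-01 2.889e-01 3.000e-04] 0.0004265684304651829
handle 207 ((414.7074279785156, 266.71343994140625), (103.59541320800781, 31.474382400512695), 23.3607234954834) [0.4184 0.2668 0.0156] 0.016005364487249773
blade 357 ((446.5823974609375, 283.45703125), (208.5685272216797, 58.816444396972656), 14.332656860351562) [0.4798 0.2923 0.0018] 0.0019023487670842068
```

```bash
cat > fit2.py <<'E'
from h import *
def onplane(c,uv,z):
    uv=np.asarray(uv,float); d=np.stack([(uv[:,0]-c["cx"])/c["fx"],(uv[:,1]-c["cy"])/c["fy"],np.ones(len(uv))],1)@c["R"]
    o=-c["R"].T@c["t"]; return (o+d*((z-o[2])/d[:,2])[:,None])[:,:2]
def rect(X): 
    r=cv2.minAreaRect((X*1000).astype(np.float32)); return np.round(r[0],1),np.round(r[1],1),round(r[2],2)
if __name__=="__main__":
  for n in("top","scene"):
    c=capture(n); Z=c["z_map"]; v,u=np.indices(Z.shape).reshape(2,-1)
    P=np.zeros((Z.size,3)); ok=Z.ravel()>0
    P[ok]=pts(c); C=c["frame"].reshape(-1,3).astype(int)
    m=ok&(P[:,2]>.067)&(P[:,2]<.085)&(abs(P[:,0]-.69)<.12)&(abs(P[:,1]+.054)<.13)
    X=onplane(c,np.stack([u,v],1)[m],.074); print(n,"lid",rect(X),X.mean(0))
    yaw=np.radians(17); R=np.array([[np.cos(yaw),-np.sin(yaw)],[np.sin(yaw),np.cos(yaw)]])
    m=ok&(P[:,2]>.054)&(P[:,2]<.07)&(abs(P[:,0]-.69)<.12)&(abs(P[:,1]+.054)<.13)
    L=(onplane(c,np.stack([u,v],1)[m],.064)-[.694,-.053])@R
    L=L[L[:,0]<-.066]; print("ledge in box frame guess",len(L),np.percentile(L,[2,50,98],axis=0).round(4).tolist())
    # knife 
    a=np.radians(16); D=np.array([np.cos(a),np.sin(a)]); N=np.array([-D[1],D[0]])
    near=ok&(abs(P[:,2])<.03); G=(P[:,:2]-[.46,.281]); near&=(abs(G@D)<.12)&(abs(G@N)<.03)
    h=near&(C[:,0]-C[:,2]>40)&(C[:,0]>90); b=near&(C.min(1)>80)&(C.max(1)-C.min(1)<35)
    for nm,s,z in(("handle",h,.016),("blade",b,.0025)):
        im=s.reshape(Z.shape).astype(np.uint8); k,l,st,ce=cv2.connectedComponentsWithStats(im,connectivity=8)
        j=1+np.argmax(st[1:,4]); s=(l==j).ravel(); X=onplane(c,np.stack([u,v],1)[s],z)
        w,V=np.linalg.eigh(np.cov(X.T)); ax=V[:,1]*np.sign(V[0,1]); t=(X-X.mean(0))@ax
        print(nm,s.sum(),X.mean(0).round(4),"yaw",np.degrees(np.arctan2(ax[1],ax[0])).round(1),"ext",t.min().round(4),t.max().round(4),rect(X))
    f=c["frame"]
    if n=="top": crop=cv2.resize(f[215:300,170:260],None,fx=5,fy=5,interpolation=2); cv2.imwrite("pics/k.png",np.hstack([crop[:,:,::-1],cv2.resize(f[130:215,275:370],None,fx=3.6,fy=5,interpolation=2)[:,:,::-1]]))
E
python3 fit2.py
```

```text
top lid (array([700.2, -84.2]), array([150.9, 256.1]), 18.24) [ 0.69574005 -0.05245572]
ledge in box frame guess 137 [[-0.0774, -0.046], [-0.0718, 0.0002], [-0.0663, 0.0487]]
handle 192 [0.4123 0.2651] yaw 17.1 ext -0.0527 0.052 (array([411.9, 265.1]), array([104.7,  15.4]), 17.03)
blade 299 [0.5123 0.2999] yaw 22.9 ext -0.0535 0.0589 (array([516.4, 298.7]), array([62.6, 99. ]), 83.96)
scene lid (array([696.2, -53.2]), array([143.7, 195.8]), 16.5) [ 0.70284805 -0.05458506]
ledge in box frame guess 132 [[-0.0728, -0.0479], [-0.0694, -0.0026], [-0.0661, 0.0486]]
handle 200 [0.4174 0.2664] yaw 17.3 ext -0.0535 0.0509 (array([416.2, 265.9]), array([104.3,  18.9]), 17.94)
blade 339 [0.5155 0.3011] yaw 21.0 ext -0.0539 0.0604 (array([516.9, 300.2]), array([ 65.8, 104.6]), 82.1)
```

View pics/k.png

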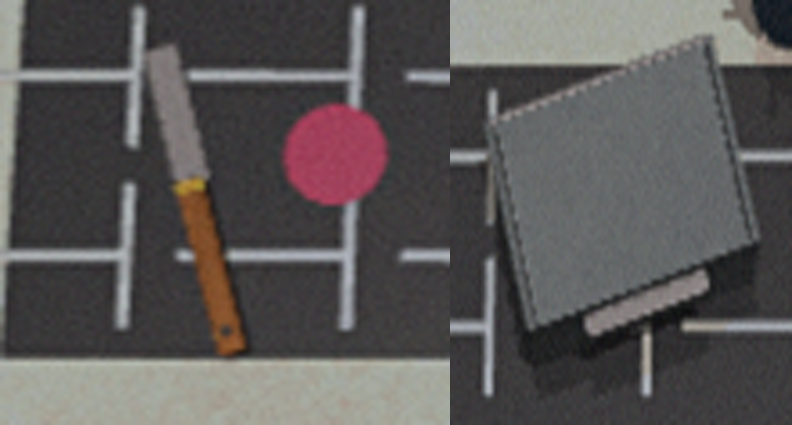

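The crop shows the knife lying blade up-left with its handle and ferrule at lower right, and the box with the ledge on its near side. Knife yaw is about 17°, close to the tool's present yaw. I'll move above it.

>>> drive_tool(rows=[[100,35,15,0,0,0,0],[100,35,15,0,0,0,0],[100,35,15,0,0,0,0],[100,35,15,0,0,0,0],[100,35,15,0,0,0,0]])

```text
time_s: 1.52
tcp_pos: [0.4093, -0.5041, 0.2418]
ee_rot: [[-0.928, -0.372, 0.0], [-0.372, 0.928, -0.0], [-0.0, -0.0, -1.0]]
wrist_force: [0.3, -1.1, 0.1]
gripper_width: 1.001
gripper_force: 0.0
```

>>> drive_tool(rows=[[100,2,40,0,0,0,0],[100,2,40,0,0,0,0],[100,2,40,0,0,0,0],[100,2,40,0,0,0,0],[100,2,40,0,0,0,0]])

```text
time_s: 1.93
tcp_pos: [0.4178, -0.3032, 0.2415]
ee_rot: [[-0.928, -0.372, 0.0], [-0.372, 0.928, -0.0], [-0.0, -0.0, -1.0]]
wrist_force: [0.8, 0.2, -0.3]
gripper_width: 1.001
gripper_force: 0.0
```

>>> drive_tool(rows=[[100,2,40,0,0,0,0],[100,2,40,0,0,0,0],[100,2,40,0,0,0,0],[100,2,40,0,0,0,0],[100,2,40,0,0,0,0]])

```text
time_s: 2.35
tcp_pos: [0.4276, -0.1032, 0.242]
ee_rot: [[-0.928, -0.372, 0.001], [-0.372, 0.928, 0.0], [-0.001, -0.0, -1.0]]
wrist_force: [1.3, 0.2, -1.1]
gripper_width: 0.997
gripper_force: 0.0
```

>>> drive_tool(rows=[[100,2,40,0,0,0,0],[100,2,40,0,0,0,0],[100,2,40,0,0,0,0],[100,2,40,0,0,0,0],[100,2,40,0,0,0,0]])

```text
time_s: 2.77
tcp_pos: [0.4375, 0.097, 0.2421]
ee_rot: [[-0.928, -0.373, 0.001], [-0.373, 0.928, 0.001], [-0.001, 0.0, -1.0]]
wrist_force: [1.2, -0.8, 0.1]
gripper_width: 1.0
gripper_force: 0.0
```

>>> drive_tool(rows=[[100,0,40,0,0,0,0],[100,0,40,0,0,0,0],[100,0,40,0,0,0,0],[100,0,40,0,0,0,0],[100,-2,16,0,0,0,-0.084]])

```text
time_s: 3.18
tcp_pos: [0.4362, 0.2754, 0.2416]
ee_rot: [[-0.955, -0.295, 0.002], [-0.295, 0.955, 0.001], [-0.002, 0.001, -1.0]]
wrist_force: [0.7, 0.9, 0.3]
gripper_width: 1.005
gripper_force: 0.0
```

```bash
cat > box.py <<'E'
from fit2 import *
for n in("top","scene"):
    c=capture(n); Z=c["z_map"]; f=c["frame"].astype(int)
    P=np.zeros(Z.shape+(3,)); P[Z>0]=pts(c)
    m=((P[...,2]>.066)&(P[...,2]<.085)&(abs(P[...,0]-.69)<.12)&(abs(P[...,1]+.054)<.13)).astype(np.uint8)
    m=cv2.morphologyEx(m,cv2.MORPH_OPEN,np.ones((3,3)))
    k,l,st,ce=cv2.connectedComponentsWithStats(m); j=1+np.argmax(st[1:,4]); v,u=np.nonzero(l==j)
    X=onplane(c,np.stack([u,v],1),.074); print(n,st[j],rect(X),(cv2.boxPoints(cv2.minAreaRect((X*1000).astype(np.float32)))).round(1).tolist())
    M=cv2.moments((l==j).astype(np.uint8),True)
E
python3 box.py; python3 -c "
from h import *
s=sense();print(s['time_s'],s['tcp_pos'],np.round(s['ee_rot'],3).tolist(),np.round(s['joints'],1))"
```

```text
top [ 287  137   74   58 2668] (array([697.3, -55.4]), array([133.6, 182.8]), 16.42) [[607.4000244140625, 13.399999618530273], [659.0, -162.0], [787.2000122070312, -124.19999694824219], [735.5, 51.20000076293945]]
scene [ 369  242   88   93 5050] (array([700.8, -51.6]), array([133.9, 195.5]), 16.5) [[608.7999877929688, 23.100000381469727], [664.4000244140625, -164.39999389648438], [792.7999877929688, -126.30000305175781], [737.2000122070312, 61.099998474121094]]
3.2833 [0.4356715  0.2737717  0.24121815] [[-0.955, -0.296, 0.0], [-0.296, 0.955, 0.0], [-0.0, 0.0, -1.0]] [  50.2   11.3  -14.9   -0.   -63.8 -123. ]
```

>>> drive_tool(rows=[[100,0,-1,-40,0,0,0],[100,0,0,-40,0,0,0],[100,0,0,-40,0,0,0],[100,0,0,-40,0,0,0],[100,0,0,-35,0,0,0]])

```text
time_s: 3.7
tcp_pos: [0.4355, 0.2684, 0.045]
ee_rot: [[-0.956, -0.294, -0.0], [-0.294, 0.956, -0.0], [0.001, -0.0, -1.0]]
wrist_force: [0.8, -0.2, -0.0]
gripper_width: 0.996
gripper_force: 0.0
```

>>> drive_tool(rows=[[100,0,0,-15,0,0,0],[100,0,0,-10,0,0,0],[0,0,0,0,0,0,0],[0,0,0,0,0,0,0],[0,0,0,0,0,0,0]])

```text
time_s: 4.12
tcp_pos: [0.4366, 0.2702, 0.0225]
ee_rot: [[-0.956, -0.293, 0.001], [-0.293, 0.956, 0.002], [-0.002, 0.001, -1.0]]
wrist_force: [0.3, 0.0, 0.3]
gripper_width: 0.852
gripper_force: 0.0
```

>>> drive_tool(rows=[[0,0,0,0,0,0,0],[0,0,0,0,0,0,0],[0,0,0,0,0,0,0],[0,0,0,0,0,0,0],[0,0,0,0,0,0,0]])

```text
time_s: 4.53
tcp_pos: [0.4359, 0.2701, 0.0217]
ee_rot: [[-0.956, -0.294, 0.0], [-0.294, 0.956, 0.0], [-0.0, 0.0, -1.0]]
wrist_force: [1.5, -0.1, 0.1]
gripper_width: 0.477
gripper_force: 0.0
```

>>> drive_tool(rows=[[0,0,0,0,0,0,0],[0,0,0,0,0,0,0],[0,0,0,0,0,0,0],[0,0,0,0,0,0,0],[0,0,0,0,0,0,0]])

```text
time_s: 4.95
tcp_pos: [0.4359, 0.2701, 0.0215]
ee_rot: [[-0.956, -0.293, 0.0], [-0.293, 0.956, 0.0], [-0.0, 0.0, -1.0]]
wrist_force: [-0.0, 0.3, -0.7]
gripper_width: 0.183
gripper_force: 30.0
```

>>> drive_tool(rows=[[0,0,0,0,0,0,0],[0,0,0,0,0,0,0],[0,0,0,20,0,0,0],[0,0,0,40,0,0,0],[0,0,0,40,0,0,0]])

```text
time_s: 5.37
tcp_pos: [0.4347, 0.2687, 0.1211]
ee_rot: [[-0.956, -0.293, -0.004], [-0.293, 0.956, -0.004], [0.005, -0.003, -1.0]]
wrist_force: [1.3, 1.7, -1.5]
gripper_width: 0.18
gripper_force: 30.0
```

```bash
cat > kn.py <<'E'
from fit2 import *
# fit held knife: points near expected knife line; report height profile along tool -x
def run(save_as=None):
    s=sense(); p=np.array(s["tcp_pos"]); R=np.array(s["ee_rot"]); out=[]
    print("t",round(s["time_s"],2),"tcp",p.round(4),"w",round(s["gripper_width"],3),"F",np.round(s["wrist_force"],1))
    for n in("top","scene"):
        c=capture(n); P=pts(c); C=c["frame"][c["z_map"]>0].astype(int); L=(P-p)@R; L[:,0]*=-1
        m=(L[:,0]>35)&(L[:,0]<140)&(abs(L[:,1])<25)&(abs(L[:,2]-14)<16)&(P[:,2]>.012)
        Q=L[m] if False else None
        L=L*1000
        m=(L[:,0]>35)&(L[:,0]<140)&(abs(L[:,1])<25)&(L[:,2]<40)&(L[:,2]>-5)
        Q=L[m]
        if len(Q)<20: print(n,"few",len(Q)); continue
        a=np.polyfit(Q[:,0],Q[:,2],1); b=np.polyfit(Q[:,0],Q[:,1],1)
        print(n,len(Q),"tip x(tool)",np.percentile(Q[:,0],[1,99]).round(1),"pitch deg",np.degrees(np.arctan(a[0])).round(1),"down at x30/x115",np.polyval(a,[30,115]).round(1),"yaw",np.degrees(np.arctan(b[0])).round(1),"side x30/x115",np.polyval(b,[30,115]).round(1))
        if save_as and n=="scene": save(c,save_as)
import sys
run(sys.argv[1] if len(sys.argv)>1 else None)
E
python3 kn.py
```

```text
t 5.37 tcp [0.4347 0.2687 0.1211] w 0.18 F [ 1.3  1.7 -1.5]
top 51 tip x(tool) [ 93.1 112.4] pitch deg 5.1 down at x30/x115 [13.9 21.5] yaw 1.2 side x30/x115 [-3.4 -1.6]
scene 239 tip x(tool) [ 35.8 120.4] pitch deg -0.0 down at x30/x115 [8.2 8.2] yaw 0.6 side x30/x115 [1.3 2.2]
```

>>> drive_tool(rows=[[0,6,-38,0,0,0,-0.01],[0,6,-38,0,0,0,0],[0,6,-38,0,0,0,0],[0,6,-38,0,0,0,0],[0,6,-38,0,0,0,0]])

```text
time_s: 5.88
tcp_pos: [0.4651, 0.0781, 0.1209]
ee_rot: [[-0.959, -0.284, -0.001], [-0.284, 0.959, -0.0], [0.001, -0.0, -1.0]]
wrist_force: [0.2, 0.7, -0.7]
gripper_width: 0.179
gripper_force: 30.0
```

>>> drive_tool(rows=[[0,6,-38,0,0,0,0],[0,6,-38,0,0,0,0],[0,6,-38,0,0,0,0],[0,6,-38,-10,0,0,0],[0,4,-40,-10,0,0,0]])

```text
time_s: 6.3
tcp_pos: [0.494, -0.1137, 0.1012]
ee_rot: [[-0.959, -0.284, 0.001], [-0.284, 0.959, 0.0], [-0.001, -0.0, -1.0]]
wrist_force: [0.6, 0.4, -1.7]
gripper_width: 0.178
gripper_force: 30.0
```

>>> drive_tool(rows=[[0,0,0,0,0,0,0],[0,0,0,0,0,0,0]])

```text
time_s: 6.47
tcp_pos: [0.4925, -0.1141, 0.0999]
ee_rot: [[-0.96, -0.279, -0.004], [-0.279, 0.96, 0.0], [0.003, 0.001, -1.0]]
wrist_force: [0.5, -0.4, -1.3]
gripper_width: 0.18
gripper_force: 30.0
```

```bash
python3 kn.py
python3 - <<'E'
from h import *
a=capture("scene")["frame"][200:400,280:480]; b=capture("top")["frame"][120:270,260:400]
cv2.imwrite("pics/pre.png",np.hstack([cv2.resize(a,(400,400),interpolation=2),cv2.resize(b,(373,400),interpolation=2)])[:,:,::-1])
E
```

```text
t 6.47 tcp [ 0.4925 -0.1141  0.0999] w 0.18 F [ 0.5 -0.4 -1.3]
top few 0
scene 340 tip x(tool) [ 35.9 139.4] pitch deg 4.8 down at x30/x115 [15.  22.2] yaw 0.1 side x30/x115 [0.5 0.6]
```

View pics/pre.png

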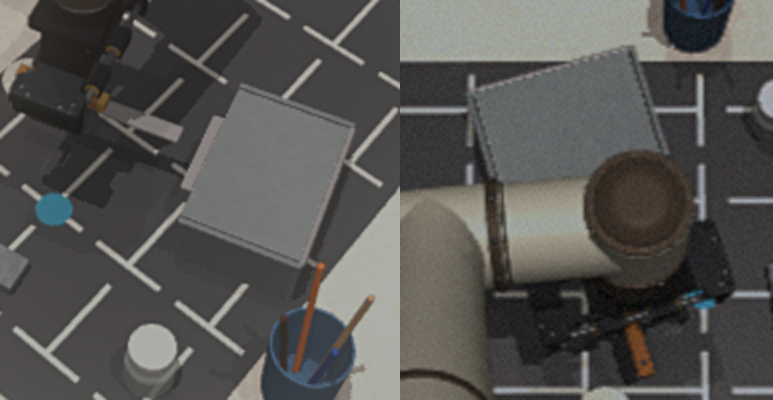

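The left half (scene view) shows the knife held level with its blade aimed at the ledge, tip at crop (180,133) and ledge from (190,185) to (218,120). I'll move over the ledge and feel downward.

>>> drive_tool(rows=[[0,14,4,0,0,0,0],[0,13,4,0,0,0,0],[0,0,0,-6,0,0,0],[0,0,0,-4,0,0,0],[0,0,0,0,0,0,0]])

```text
time_s: 7.08
tcp_pos: [0.5193, -0.1031, 0.0903]
ee_rot: [[-0.959, -0.285, -0.003], [-0.285, 0.959, 0.0], [0.003, 0.001, -1.0]]
wrist_force: [-1.4, 0.6, -1.4]
gripper_width: 0.18
gripper_force: 30.0
```

>>> drive_tool(rows=[[0,0,0,-1,0,0,0],[0,0,0,0,0,0,0]])

```text
time_s: 7.25
tcp_pos: [0.5201, -0.1038, 0.0904]
ee_rot: [[-0.959, -0.284, -0.001], [-0.284, 0.959, -0.0], [0.001, 0.0, -1.0]]
wrist_force: [-0.5, -0.7, -1.0]
gripper_width: 0.181
gripper_force: 30.0
```

>>> drive_tool(rows=[[0,0,0,-1,0,0,0],[0,0,0,0,0,0,0]])

```text
time_s: 7.42
tcp_pos: [0.5206, -0.104, 0.0896]
ee_rot: [[-0.959, -0.284, -0.0], [-0.284, 0.959, 0.0], [0.0, 0.0, -1.0]]
wrist_force: [-0.2, -0.1, -1.7]
gripper_width: 0.179
gripper_force: 30.0
```

>>> drive_tool(rows=[[0,0,0,-1,0,0,0],[0,0,0,0,0,0,0]])

```text
time_s: 7.58
tcp_pos: [0.5207, -0.1041, 0.0885]
ee_rot: [[-0.959, -0.284, -0.0], [-0.284, 0.959, 0.0], [0.0, 0.0, -1.0]]
wrist_force: [0.4, -0.1, -1.0]
gripper_width: 0.18
gripper_force: 30.0
```

```bash
cat > bl.py <<'E'
from fit2 import *
s=sense(); p=np.array(s["tcp_pos"]); R=np.array(s["ee_rot"])
print("t",round(s["time_s"],2),"F",np.round(s["wrist_force"],1),"M",np.round(s["moment"],2),p.round(4))
c=capture("scene"); P=pts(c); C=c["frame"][c["z_map"]>0].astype(int); L=(P-p)@R*1000; L[:,0]*=-1
for lo,hi in((30,45),(45,60),(60,75),(75,90),(90,100),(100,112)):
    m=(L[:,0]>lo)&(L[:,0]<hi)&(abs(L[:,1])<8)&(L[:,2]<45)&(L[:,2]>-5)
    if m.sum(): print(lo,hi,m.sum(),"down",np.median(L[m,2]).round(1))
E
python3 bl.py
```

```text
t 7.58 F [ 0.4 -0.1 -1. ] M [0.02 0.02 0.03] [ 0.5207 -0.1041  0.0885]
30 45 49 down 18.6
45 60 44 down 18.6
60 75 41 down 18.8
75 90 47 down 19.6
90 100 28 down 19.4
100 112 38 down 18.5
```

>>> drive_tool(rows=[[0,0,0,-1,0,0,0],[0,0,0,0,0,0,0]])

```text
time_s: 7.8
tcp_pos: [0.5208, -0.104, 0.0874]
ee_rot: [[-0.959, -0.284, -0.0], [-0.284, 0.959, 0.0], [0.0, 0.0, -1.0]]
wrist_force: [-0.4, 0.1, -1.1]
gripper_width: 0.181
gripper_force: 30.0
```

>>> drive_tool(rows=[[0,0,0,-1,0,0,0],[0,0,0,0,0,0,0]])

```text
time_s: 7.97
tcp_pos: [0.5208, -0.104, 0.0864]
ee_rot: [[-0.959, -0.284, -0.0], [-0.284, 0.959, 0.0], [0.0, 0.0, -1.0]]
wrist_force: [0.9, -0.2, -0.9]
gripper_width: 0.178
gripper_force: 30.0
```

>>> drive_tool(rows=[[0,0,0,-1,0,0,0],[0,0,0,0,0,0,0]])

```text
time_s: 8.13
tcp_pos: [0.5209, -0.104, 0.0854]
ee_rot: [[-0.959, -0.284, -0.0], [-0.284, 0.959, -0.0], [0.0, -0.0, -1.0]]
wrist_force: [-0.2, -0.3, -1.3]
gripper_width: 0.176
gripper_force: 30.0
```

```bash
python3 bl.py|head -1
```

```text
t 8.13 F [-0.2 -0.3 -1.3] M [-0.05 -0.02  0.03] [ 0.5209 -0.104   0.0854]
```

>>> drive_tool(rows=[[0,0,0,-1,0,0,0],[0,0,0,0,0,0,0]])

```text
time_s: 8.35
tcp_pos: [0.521, -0.104, 0.0846]
ee_rot: [[-0.959, -0.284, 0.0], [-0.284, 0.959, -0.0], [-0.0, -0.0, -1.0]]
wrist_force: [-0.3, -0.0, 0.7]
gripper_width: 0.18
gripper_force: 30.0
```

>>> drive_tool(rows=[[0,0,0,-1,0,0,0],[0,0,0,0,0,0,0]])

```text
time_s: 8.52
tcp_pos: [0.521, -0.104, 0.0837]
ee_rot: [[-0.959, -0.284, 0.001], [-0.284, 0.959, 0.0], [-0.0, -0.0, -1.0]]
wrist_force: [-0.7, -0.6, 2.5]
gripper_width: 0.181
gripper_force: 30.0
```

```bash
python3 bl.py
```

```text
t 8.52 F [-0.7 -0.6  2.5] M [0.04 0.03 0.06] [ 0.521  -0.104   0.0837]
30 45 49 down 18.1
45 60 40 down 19.0
60 75 43 down 17.8
75 90 46 down 17.4
90 100 28 down 17.8
100 112 32 down 17.5
```

Ledge felt at TCP z ≈ 0.085. I'll ease up slightly and push forward.

>>> drive_tool(rows=[[0,0,0,1.5,0,0,0],[0,2.9,0.9,0,0,0,0],[0,0,0,0,0,0,0]])

```text
time_s: 8.82
tcp_pos: [0.5243, -0.1029, 0.085]
ee_rot: [[-0.959, -0.284, 0.0], [-0.284, 0.959, -0.0], [-0.0, -0.0, -1.0]]
wrist_force: [-0.0, -0.5, -1.0]
gripper_width: 0.18
gripper_force: 30.0
```

>>> drive_tool(rows=[[0,1.9,0.6,0,0,0,0],[0,0,0,0,0,0,0]])

```text
time_s: 8.98
tcp_pos: [0.526, -0.1024, 0.0849]
ee_rot: [[-0.959, -0.284, 0.0], [-0.284, 0.959, -0.0], [-0.0, -0.0, -1.0]]
wrist_force: [1.1, -0.1, -0.4]
gripper_width: 0.183
gripper_force: 30.0
```

>>> drive_tool(rows=[[0,1.9,0.6,0,0,0,0],[0,0,0,0,0,0,0]])

```text
time_s: 9.15
tcp_pos: [0.5269, -0.1019, 0.0848]
ee_rot: [[-0.959, -0.284, -0.002], [-0.284, 0.959, -0.0], [0.002, 0.0, -1.0]]
wrist_force: [-2.0, -0.2, 0.3]
gripper_width: 0.18
gripper_force: 30.0
```

>>> drive_tool(rows=[[0,1.9,0.6,0,0,0,0],[0,0,0,0,0,0,0]])

```text
time_s: 9.32
tcp_pos: [0.5271, -0.1017, 0.0845]
ee_rot: [[-0.959, -0.283, -0.006], [-0.283, 0.959, -0.0], [0.006, 0.001, -1.0]]
wrist_force: [-5.6, -1.7, 2.1]
gripper_width: 0.177
gripper_force: 30.0
```

>>> drive_tool(rows=[[0,-0.4,1.5,0,0,0,0],[0,-0.4,1.5,0,0,0,0]])

```text
time_s: 9.48
tcp_pos: [0.5266, -0.0992, 0.0846]
ee_rot: [[-0.96, -0.282, -0.005], [-0.282, 0.96, -0.001], [0.005, 0.0, -1.0]]
wrist_force: [-4.3, -5.2, 0.6]
gripper_width: 0.181
gripper_force: 30.2
```

>>> drive_tool(rows=[[0,-0.4,1.5,0,0,0,0],[0,-0.4,1.5,0,0,0,0]])

```text
time_s: 9.65
tcp_pos: [0.5276, -0.0957, 0.085]
ee_rot: [[-0.959, -0.283, -0.0], [-0.283, 0.959, -0.0], [0.0, -0.0, -1.0]]
wrist_force: [0.0, -0.5, -1.4]
gripper_width: 0.187
gripper_force: 30.0
```

>>> drive_tool(rows=[[0,-0.4,1.5,0,0,0,0],[0,-0.4,1.5,0,0,0,0]])

```text
time_s: 9.82
tcp_pos: [0.5277, -0.0919, 0.0851]
ee_rot: [[-0.959, -0.284, 0.001], [-0.284, 0.959, 0.0], [-0.001, -0.0, -1.0]]
wrist_force: [0.6, -0.2, -1.4]
gripper_width: 0.181
gripper_force: 30.0
```

>>> drive_tool(rows=[[0,-0.4,1.5,0,0,0,0],[0,-0.4,1.5,0,0,0,0]])

```text
time_s: 9.98
tcp_pos: [0.5266, -0.0889, 0.0851]
ee_rot: [[-0.959, -0.284, 0.001], [-0.284, 0.959, 0.0], [-0.001, -0.0, -1.0]]
wrist_force: [0.3, -0.3, 0.1]
gripper_width: 0.184
gripper_force: 30.0
```

>>> drive_tool(rows=[[0,-0.4,1.5,0,0,0,0],[0,-0.4,1.5,0,0,0,0]])

```text
time_s: 10.15
tcp_pos: [0.5257, -0.0863, 0.0851]
ee_rot: [[-0.959, -0.283, 0.0], [-0.283, 0.959, -0.0], [-0.0, -0.0, -1.0]]
wrist_force: [0.2, -3.6, -0.8]
gripper_width: 0.183
gripper_force: 30.2
```

The force vanished while sliding, and the gap's far side is felt at about +17 mm. I'll centre in it (about +12 mm) and push in.

>>> drive_tool(rows=[[0,0.7,-2.3,0,0,0,0],[0,0.7,-2.3,0,0,0,0],[0,2.9,0.8,0,0,0,0],[0,0,0,0,0,0,0]])

```text
time_s: 10.48
tcp_pos: [0.5304, -0.0901, 0.0851]
ee_rot: [[-0.959, -0.284, 0.001], [-0.284, 0.959, 0.0], [-0.001, -0.0, -1.0]]
wrist_force: [0.5, 0.0, -1.4]
gripper_width: 0.18
gripper_force: 30.0
```

>>> drive_tool(rows=[[0,2.9,0.8,0,0,0,0],[0,2.9,0.9,0,0,0,0],[0,0,0,0,0,0,0]])

```text
time_s: 10.73
tcp_pos: [0.5364, -0.0881, 0.0851]
ee_rot: [[-0.959, -0.284, 0.001], [-0.284, 0.959, -0.0], [-0.001, -0.0, -1.0]]
wrist_force: [0.2, -0.8, -1.2]
gripper_width: 0.18
gripper_force: 30.0
```

>>> drive_tool(rows=[[0,2.9,0.9,0,0,0,0],[0,2.9,0.8,0,0,0,0],[0,0,0,0,0,0,0]])

```text
time_s: 10.98
tcp_pos: [0.5422, -0.0865, 0.0851]
ee_rot: [[-0.959, -0.284, 0.001], [-0.284, 0.959, -0.0], [-0.001, -0.0, -1.0]]
wrist_force: [0.3, 0.1, -0.5]
gripper_width: 0.179
gripper_force: 30.0
```

>>> drive_tool(rows=[[0,2.9,0.8,0,0,0,0],[0,2.9,0.9,0,0,0,0],[0,1.9,0.6,0,0,0,0],[0,0,0,0,0,0,0]])

```text
time_s: 11.32
tcp_pos: [0.5498, -0.0842, 0.0851]
ee_rot: [[-0.959, -0.284, 0.001], [-0.284, 0.959, 0.0], [-0.001, -0.0, -1.0]]
wrist_force: [1.1, -0.3, -0.5]
gripper_width: 0.18
gripper_force: 30.0
```

>>> drive_tool(rows=[[0,-1,-0.3,-3.7,0.0142,-0.048,0],[0,0,0,0,0,0,0]])

```text
time_s: 11.48
tcp_pos: [0.5468, -0.0848, 0.0809]
ee_rot: [[-0.958, -0.283, 0.048], [-0.283, 0.959, 0.015], [-0.05, 0.001, -0.999]]
wrist_force: [0.2, -0.4, 1.3]
gripper_width: 0.185
gripper_force: 30.0
```

>>> drive_tool(rows=[[0,-0.9,-0.3,-3.7,0.0142,-0.048,0],[0,0,0,0,0,0,0]])

```text
time_s: 11.65
tcp_pos: [0.5473, -0.085, 0.078]
ee_rot: [[-0.954, -0.283, 0.098], [-0.282, 0.959, 0.029], [-0.102, -0.0, -0.995]]
wrist_force: [0.5, -0.3, 0.4]
gripper_width: 0.181
gripper_force: 30.0
```

>>> drive_tool(rows=[[0,-0.6,-0.2,-3.8,0.0142,-0.048,0],[0,0,0,0,0,0,0]])

```text
time_s: 11.82
tcp_pos: [0.5458, -0.0854, 0.074]
ee_rot: [[-0.948, -0.283, 0.143], [-0.28, 0.959, 0.043], [-0.149, 0.0, -0.989]]
wrist_force: [-0.1, -1.2, -0.3]
gripper_width: 0.178
gripper_force: 30.0
```

```bash
python3 bl.py
cat > lid.py <<'E'
from h import *
c=capture("scene"); P=pts(c); ex=np.array([.959,.284]); ey=np.array([-.284,.959]); B=(P[:,:2]-[.698,-.053]); x=B@ex; y=B@ey
m=(abs(y)<.07)&(P[:,2]>.06)&(P[:,2]<.25)
for lo in(-85,-72,-60,-45,-20,0,20,40):
    q=m&(x*1000>lo)&(x*1000<lo+12); 
    if q.sum(): print(lo,q.sum(),(np.percentile(P[q,2],[10,50,90])*1000).round(1))
cv2.imwrite("pics/lid.png",cv2.resize(c["frame"][190:390,260:480],(660,600),interpolation=2)[:,:,::-1])
E
python3 lid.py
```

```text
t 11.82 F [-0.1 -1.2 -0.3] M [-0.13  0.28 -0.  ] [ 0.5458 -0.0854  0.074 ]
30 45 51 down 18.3
45 60 38 down 18.5
60 75 45 down 19.5
75 90 39 down 18.5
90 100 23 down 10.4
100 112 39 down 13.0
-85 102 [62.  65.2 68.1]
-72 208 [62.3 66.8 79.4]
-60 322 [75.7 78.2 81.3]
-45 327 [75.3 77.8 80.3]
-20 329 [74.4 76.9 79.5]
0 329 [73.5 76.2 78.6]
20 333 [73.1 75.7 78.3]
40 334 [72.2 74.6 77.5]
```

View pics/lid.png

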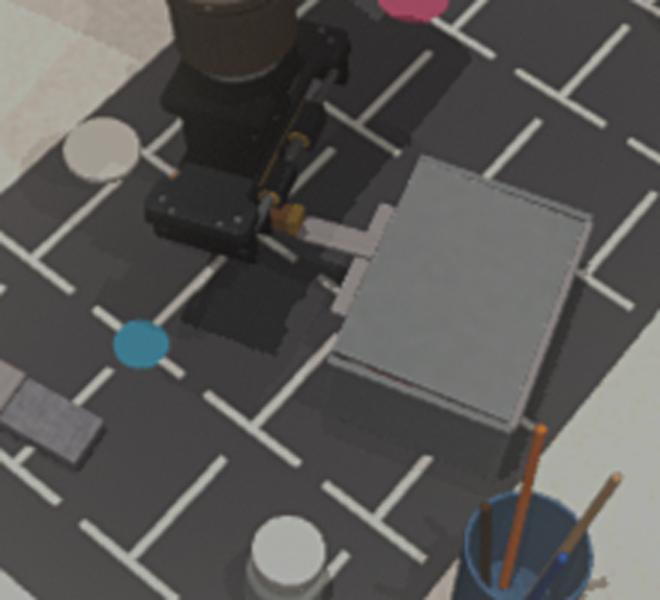

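The view shows the blade in the slot and the front edge of the lid risen about 4 mm (a dark seam at the side wall). I'll continue levering.

>>> drive_tool(rows=[[0,-0.8,-0.2,-4,0.0142,-0.048,0],[0,0,0,0,0,0,0]])

```text
time_s: 12.08
tcp_pos: [0.5449, -0.0855, 0.0695]
ee_rot: [[-0.94, -0.283, 0.189], [-0.277, 0.959, 0.057], [-0.197, 0.001, -0.98]]
wrist_force: [-1.5, 0.3, 1.5]
gripper_width: 0.185
gripper_force: 30.0
```

>>> drive_tool(rows=[[0,-0.6,-0.2,-4,0.0142,-0.048,0],[0,0,0,0,0,0,0]])

```text
time_s: 12.25
tcp_pos: [0.5442, -0.0857, 0.0654]
ee_rot: [[-0.93, -0.283, 0.235], [-0.274, 0.959, 0.07], [-0.246, 0.001, -0.969]]
wrist_force: [-2.1, -0.1, 2.3]
gripper_width: 0.18
gripper_force: 30.0
```

>>> drive_tool(rows=[[0,-0.4,-0.1,-4,0.0142,-0.048,0],[0,0,0,0,0,0,0]])

```text
time_s: 12.42
tcp_pos: [0.5439, -0.0857, 0.0614]
ee_rot: [[-0.917, -0.283, 0.281], [-0.27, 0.959, 0.084], [-0.293, 0.001, -0.956]]
wrist_force: [-1.8, -0.1, 2.3]
gripper_width: 0.181
gripper_force: 30.0
```

```bash
python3 bl.py; python3 lid.py
```

```text
t 12.42 F [-1.8 -0.1  2.3] M [-0.19  0.71  0.07] [ 0.5439 -0.0857  0.0614]
30 45 53 down 18.2
45 60 37 down 18.8
60 75 41 down 18.6
75 90 39 down 18.3
90 100 13 down 10.1
100 112 38 down 8.1
-85 97 [62.2 65.  67.5]
-72 185 [62.4 66.7 85.5]
-60 326 [81.7 84.5 87.6]
-45 330 [80.2 83.1 85.8]
-20 329 [78.6 81.1 83.6]
0 332 [76.8 79.3 82. ]
20 333 [75.  77.7 80.1]
40 342 [73.1 75.9 78.5]
```

The lid is off its catch (edge up ~11 mm). I'll swing it up with the blade tip along the arc.

>>> drive_tool(rows=[[0,1.5,0.5,11,0,0,0],[0,2.4,0.7,9.8,0,0,0],[0,3.4,1,9.5,0,0,0]])

```text
time_s: 12.77
tcp_pos: [0.5503, -0.0835, 0.0914]
ee_rot: [[-0.918, -0.284, 0.277], [-0.271, 0.959, 0.083], [-0.29, 0.001, -0.957]]
wrist_force: [-2.2, -0.4, -3.9]
gripper_width: 0.178
gripper_force: 30.0
```

>>> drive_tool(rows=[[0,4.2,1.2,9.1,0,0,0],[0,5.1,1.5,8.6,0,0,0],[0,0,0,0,0,0,0]])

```text
time_s: 13.02
tcp_pos: [0.564, -0.0804, 0.1125]
ee_rot: [[-0.914, -0.285, 0.288], [-0.272, 0.959, 0.084], [-0.3, -0.002, -0.954]]
wrist_force: [-0.5, 0.7, -2.4]
gripper_width: 0.178
gripper_force: 30.0
```

```bash
python3 bl.py; python3 lid.py
```

```text
t 13.02 F [-0.5  0.7 -2.4] M [-0.19  0.94  0.09] [ 0.564  -0.0804  0.1125]
30 45 49 down 21.5
45 60 46 down 23.0
60 75 45 down 24.1
75 90 34 down 25.8
90 100 13 down 3.6
100 112 56 down 9.6
-85 103 [ 62.3  66.2 108.4]
-72 241 [ 62.6  66.2 109.5]
-60 144 [ 62.9  68.7 112.9]
-45 312 [134.5 137.7 141.1]
-20 365 [119.8 123.4 127.3]
0 356 [107.2 111.1 115.1]
20 351 [ 95.   98.9 102.4]
40 352 [83.  86.8 90.5]
```

View pics/lid.png

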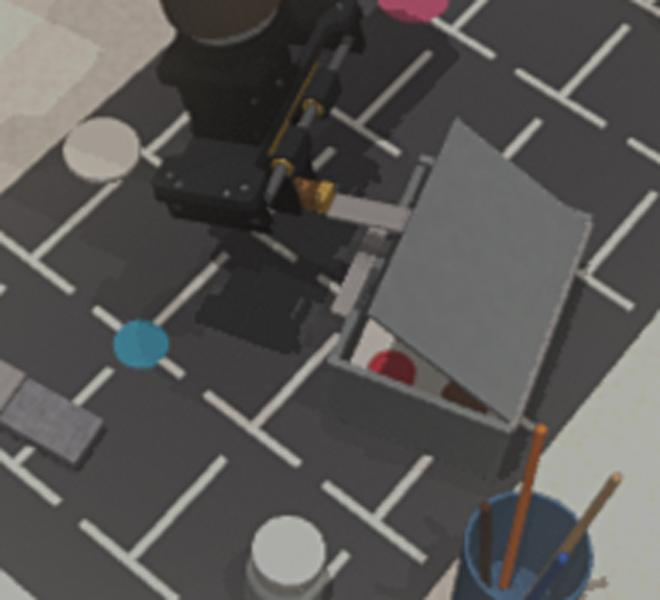

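The picture shows the lid raised to about 30° and resting on the blade, with the paints visible inside. The knife has sagged only slightly in the grip, so I'll continue.

>>> drive_tool(rows=[[0,5.8,1.7,8,0,0,0],[0,6.6,2,7.4,0,0,0],[0,7.3,2.2,6.7,0,0,0],[0,7.9,2.3,5.9,0,0,0]])

```text
time_s: 13.45
tcp_pos: [0.5896, -0.0725, 0.1387]
ee_rot: [[-0.916, -0.284, 0.284], [-0.271, 0.959, 0.084], [-0.296, -0.0, -0.955]]
wrist_force: [-2.3, -1.3, -1.5]
gripper_width: 0.183
gripper_force: 30.0
```

>>> drive_tool(rows=[[0,8.4,2.5,5,0,0,0],[0,8.8,2.6,4.1,0,0,0],[0,9.2,2.7,3.2,0,0,0],[0,0,0,0,0,0,0]])

```text
time_s: 13.78
tcp_pos: [0.6189, -0.064, 0.1518]
ee_rot: [[-0.914, -0.285, 0.289], [-0.272, 0.959, 0.084], [-0.301, -0.002, -0.954]]
wrist_force: [0.4, 0.8, 0.1]
gripper_width: 0.182
gripper_force: 30.0
```

```bash
python3 bl.py; python3 lid.py
```

```text
t 13.78 F [0.4 0.8 0.1] M [-0.21  0.65 -0.02] [ 0.6189 -0.064   0.1518]
30 45 57 down 21.0
45 60 45 down 22.6
60 75 46 down 24.1
75 90 45 down 24.6
90 100 31 down 25.9
100 112 9 down 25.6
-85 475 [ 65.2 232.4 248. ]
-72 641 [ 63.1 160.7 232.2]
-60 177 [ 63.8  70.8 155.2]
-45 49 [138.1 141.3 143.9]
-20 52 [144.6 146.9 148.8]
0 53 [149.8 151.9 155. ]
20 102 [154.9 190.4 194.1]
40 422 [137.2 154.5 169.6]
```

>>> drive_tool(rows=[[0,9.4,2.8,2.2,0,0,0],[0,9.6,2.8,1.2,0,0,0],[0,9.7,2.9,0.2,0,0,0],[0,9.7,2.9,-0.8,0,0,0],[0,0,0,0,0,0,0]])

```text
time_s: 14.3
tcp_pos: [0.6563, -0.0527, 0.1529]
ee_rot: [[-0.915, -0.285, 0.286], [-0.272, 0.959, 0.084], [-0.298, -0.001, -0.955]]
wrist_force: [0.7, 0.6, -1.4]
gripper_width: 0.18
gripper_force: 30.0
```

>>> drive_tool(rows=[[0,9.6,2.8,-1,0,0,0],[0,3.8,1.1,0,0,0,0],[0,0,0,0,0,0,0]])

```text
time_s: 14.55
tcp_pos: [0.6683, -0.0492, 0.1517]
ee_rot: [[-0.916, -0.284, 0.284], [-0.271, 0.959, 0.084], [-0.297, -0.0, -0.955]]
wrist_force: [0.0, -1.1, -1.0]
gripper_width: 0.181
gripper_force: 30.0
```

```bash
python3 bl.py; python3 lid.py
```

```text
t 14.55 F [ 0.  -1.1 -1. ] M [-0.17  0.69 -0.04] [ 0.6683 -0.0492  0.1517]
30 45 53 down 21.6
45 60 48 down 23.1
60 75 54 down 24.5
75 90 52 down 25.0
90 100 32 down 25.8
100 112 47 down 26.5
-85 121 [ 62.5 232.2 238.4]
-72 257 [ 62.1  69.1 240.5]
-60 171 [ 63.3 239.6 244.2]
-45 115 [243.7 246.5 248.9]
-20 409 [148.3 226.4 234.5]
0 60 [139.4 143.1 153.5]
20 53 [141.4 144.5 146.6]
40 55 [146.9 149.6 151.8]
```

View pics/lid.png

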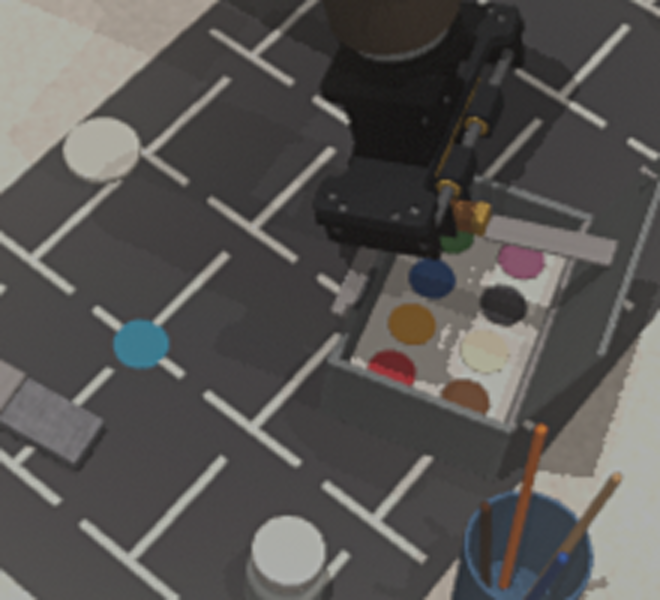

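The picture shows the lid leaning back past upright (seen edge-on at right), paints exposed and the knife inside the opening. I'll retreat straight back, level the knife, and carry it to free mat space.

>>> drive_tool(rows=[[0,-19,-5.7,5,0,0,0],[0,-38,-11.4,5,0,0,0],[0,-38,-11.4,0,0,0,0],[0,-38,-11.4,0,0,0,0],[0,-38,-11.4,0,0,0,0]])

```text
time_s: 15.07
tcp_pos: [0.4946, -0.1012, 0.1623]
ee_rot: [[-0.915, -0.284, 0.285], [-0.271, 0.959, 0.084], [-0.297, -0.001, -0.955]]
wrist_force: [-0.5, -0.3, -0.5]
gripper_width: 0.179
gripper_force: 30.0
```

>>> drive_tool(rows=[[0,-19,-5.7,0,0,0,0],[0,-5,40,0,-0.032,0.108,0],[0,-5,40,0,-0.032,0.108,0],[0,-5,40,0,0,0,0],[0,-5,40,0,0,0,0]])

```text
time_s: 15.48
tcp_pos: [0.4584, 0.0552, 0.1629]
ee_rot: [[-0.956, -0.282, 0.076], [-0.282, 0.959, 0.023], [-0.079, 0.0, -0.997]]
wrist_force: [0.9, 0.2, -1.4]
gripper_width: 0.178
gripper_force: 30.0
```

>>> drive_tool(rows=[[0,-5,40,-30,0,0,0],[0,0,0,-40,0,0,0],[0,0,0,-20,0,0,0],[0,0,0,0,0,0,0]])

```text
time_s: 15.82
tcp_pos: [0.4503, 0.0859, 0.0738]
ee_rot: [[-0.956, -0.285, 0.065], [-0.284, 0.959, 0.018], [-0.068, -0.001, -0.998]]
wrist_force: [0.5, -0.8, -1.4]
gripper_width: 0.179
gripper_force: 30.0
```

```bash
python3 bl.py
python3 - <<'E'
from h import *
ex=np.array([.959,.284]); ey=np.array([-.284,.959])
for n in("top","scene"):
    P=pts(capture(n)); B=(P[:,:2]-[.698,-.053]); x=B@ex*1000; y=B@ey*1000; z=P[:,2]*1000
    m=(abs(y)<75)&(x>40)&(x<120)&(z>90)&(z<215)
    if m.sum()>20:
        a=np.polyfit(z[m],x[m],1); print(n,m.sum(),"lean x per z",a[0].round(3),"x at 80,190",np.polyval(a,[80,190]).round(1),z[m].max())
E
```

```text
t 15.82 F [ 0.5 -0.8 -1.4] M [-0.11  0.25  0.02] [0.4503 0.0859 0.0738]
30 45 38 down 20.3
45 60 37 down 23.0
60 75 33 down 23.4
75 90 29 down 24.3
90 100 25 down 24.5
100 112 26 down 26.0
top 1477 lean x per z 0.295 x at 80,190 [66.1 98.6] 196.9167127768513
scene 1143 lean x per z 0.299 x at 80,190 [ 67.8 100.7] 196.79704449830982
```

Lid leans back at about 1.86 rad and stays. Lowering the knife.

>>> drive_tool(rows=[[0,0,0,-30,0,0,0],[0,0,0,-14,0,0,0],[0,0,0,0,0,0,0]])

```text
time_s: 16.22
tcp_pos: [0.4529, 0.0859, 0.0327]
ee_rot: [[-0.957, -0.283, 0.071], [-0.282, 0.959, 0.021], [-0.074, -0.0, -0.997]]
wrist_force: [0.1, -1.0, -0.6]
gripper_width: 0.181
gripper_force: 30.0
```

>>> drive_tool(rows=[[0,0,0,-3,0,0,0],[0,0,0,0,0,0,0]])

```text
time_s: 16.38
tcp_pos: [0.4544, 0.0869, 0.0315]
ee_rot: [[-0.956, -0.284, 0.076], [-0.283, 0.959, 0.023], [-0.079, 0.001, -0.997]]
wrist_force: [0.2, -0.1, -1.0]
gripper_width: 0.178
gripper_force: 30.0
```

>>> drive_tool(rows=[[0,0,0,-1.5,0,0,0],[0,0,0,0,0,0,0]])

```text
time_s: 16.55
tcp_pos: [0.4539, 0.0869, 0.0296]
ee_rot: [[-0.956, -0.284, 0.075], [-0.283, 0.959, 0.023], [-0.078, 0.001, -0.997]]
wrist_force: [-0.7, 0.5, -1.3]
gripper_width: 0.182
gripper_force: 30.0
```

>>> drive_tool(rows=[[0,0,0,-1.5,0,0,0],[0,0,0,0,0,0,0]])

```text
time_s: 16.72
tcp_pos: [0.4532, 0.0866, 0.0274]
ee_rot: [[-0.956, -0.284, 0.073], [-0.283, 0.959, 0.022], [-0.076, 0.0, -0.997]]
wrist_force: [-0.1, -0.3, -0.9]
gripper_width: 0.182
gripper_force: 30.0
```

>>> drive_tool(rows=[[0,0,0,-1.5,0,0,0],[0,0,0,0,0,0,0]])

```text
time_s: 16.88
tcp_pos: [0.453, 0.0865, 0.0255]
ee_rot: [[-0.956, -0.284, 0.072], [-0.283, 0.959, 0.021], [-0.075, -0.0, -0.997]]
wrist_force: [-0.7, 0.4, -1.6]
gripper_width: 0.178
gripper_force: 30.0
```

>>> drive_tool(rows=[[0,0,0,-1.5,0,0,0],[0,0,0,0,0,0,0]])

```text
time_s: 17.05
tcp_pos: [0.4529, 0.0865, 0.0238]
ee_rot: [[-0.956, -0.284, 0.072], [-0.283, 0.959, 0.021], [-0.075, -0.0, -0.997]]
wrist_force: [-0.2, -0.3, 0.1]
gripper_width: 0.179
gripper_force: 30.0
```

>>> drive_tool(rows=[[0,0,0,-1,0,0,0],[0,0,0,0,0,0,0]])

```text
time_s: 17.22
tcp_pos: [0.453, 0.0865, 0.0229]
ee_rot: [[-0.956, -0.284, 0.072], [-0.283, 0.959, 0.021], [-0.075, -0.0, -0.997]]
wrist_force: [-0.4, 0.2, -0.3]
gripper_width: 0.18
gripper_force: 30.0
```

>>> drive_tool(rows=[[100,0,0,0,0,0,0],[100,0,0,0,0,0,0],[100,0,0,0,0,0,0],[100,0,0,0,0,0,0],[100,0,0,0,0,0,0]])

```text
time_s: 17.63
tcp_pos: [0.4532, 0.0866, 0.0232]
ee_rot: [[-0.956, -0.284, 0.073], [-0.283, 0.959, 0.022], [-0.076, 0.0, -0.997]]
wrist_force: [-0.3, -0.2, 0.2]
gripper_width: 0.475
gripper_force: 0.0
```

>>> drive_tool(rows=[[100,0,0,0,0,0,0],[100,0,0,0,0,0,0],[100,0,0,0,0,0,0],[100,0,0,15,0,0,0],[100,0,0,35,0,0,0]])

```text
time_s: 18.05
tcp_pos: [0.4502, 0.085, 0.0701]
ee_rot: [[-0.957, -0.283, 0.063], [-0.283, 0.959, 0.016], [-0.065, -0.002, -0.998]]
wrist_force: [0.5, 0.4, -0.2]
gripper_width: 0.856
gripper_force: 0.0
```

>>> drive_tool(rows=[[100,0,0,40,0,0,0],[100,-20,0,40,0,0,0],[100,-20,20,40,0,0,0],[100,-10,35,0,0,0,0],[100,0,40,0,0,0,0]])

```text
time_s: 18.47
tcp_pos: [0.4062, 0.1786, 0.1872]
ee_rot: [[-0.957, -0.282, 0.076], [-0.28, 0.96, 0.026], [-0.08, 0.003, -0.997]]
wrist_force: [1.4, 0.2, -0.1]
gripper_width: 0.998
gripper_force: 0.0
```

>>> drive_tool(rows=[[100,0,40,0,0,0,0],[100,0,40,0,0,0,0],[100,0,0,0,0,0,0],[100,0,0,0,0,0,0],[100,0,0,0,0,0,0]])

```text
time_s: 18.88
tcp_pos: [0.4069, 0.2582, 0.1838]
ee_rot: [[-0.956, -0.284, 0.071], [-0.283, 0.959, 0.02], [-0.074, -0.001, -0.997]]
wrist_force: [0.6, 0.1, -0.5]
gripper_width: 1.002
gripper_force: 0.0
```

Run:
```python
from h import *
c=capture("scene"); save(c,"end.png"); print(sense()["time_s"])
ex=np.array([.959,.284]); ey=np.array([-.284,.959])
P=pts(c); C=c["frame"][c["z_map"]>0]; d=P[:,:2]-[.453,.0865]; x=d@ex*1000; y=d@ey*1000
for lo in(-70,-40,-10,10,35,60,85,105):
    m=(x>lo)&(x<lo+15)&(abs(y)<7); print(lo,m.sum(),(np.median(P[m,2])*1000).round(1),np.median(C[m],0))
```

```text
18.9333
-70 35 14.5 [127.  94.  66.]
-40 38 15.5 [134.5  96.5  63. ]
-10 31 14.8 [133.  94.  60.]
10 32 15.2 [133.   93.   60.5]
35 26 2.7 [132. 126. 123.]
60 25 2.8 [130. 124. 122.]
85 28 3.7 [130.5 124.5 122. ]
105 27 1.5 [132. 125. 123.]
```

View pics/end.png

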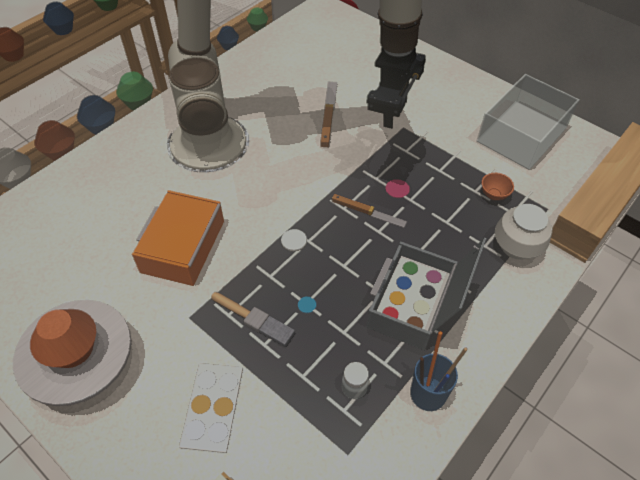

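The picture shows the knife lying flat at (368,210), clear of the box. The lid leans back at (473,272), the bystanders are where they were, and the arm is clear.

```bash
python3 -c "
from station import *
print(finish_job())"
```

```text
the job is handed in; nothing more can be done
None
```

I levered the lid off its catch with the knife blade and swung it back past upright (about 106°). The knife lies flat on the mat clear of the box, the other things are in place, and the job is handed in at about 19 s.

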